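# Touch a pump cover off on its three locators and clamp it for drilling

## Robot

A 6-joint arm with a two-finger parallel gripper is mounted at the origin on the work surface. World frame = base frame: x ahead of the robot, y to its left, z up, the work surface at z = 0. Lengths are in m, angles in rad, forces in N, time in s.
With the tool pointing down it reaches from about 0.4 to 0.825 m from the base axis. Payload 7 kg.
Tool frame: the origin (TCP) lies on the centre line of the jaws, within the pads' length; the fingertips stand 25 mm ahead of it and the grasp point (between the pads) lies 6 mm ahead of it (r.tip_reach is the distance from the TCP to the fingertips, in m); z points along the fingers, y is the direction in which the jaws open and shut (so a half turn about z gives the same grasp; the last joint's range is limited). The gripper opens to 85 mm and grips with 20 to 120 N. Pads are 22 mm wide; open, the fingers measure 114 mm over their backs; the gripper's body (76 mm by 85 mm) begins 54 mm behind the grasp point. The pads swing forward as they close: fully open they stand 13 mm farther back than shut.
Start: joints at [-0.825, 0.359, 0.012, 0, -1.224, -0.288], TCP at [0.298, -0.605, 0.256] pointing down, gripper open.
Joint ranges: [-3.07, 3.07], [-1.43, 2.12], [-1.02, 1.25], [-3.03, 1.67], [-3.05, -0], [-3.03, 3.03]. Speed limits (rad/s): [2.39, 2.39, 3.01, 3.14, 3.14, 3.14].

## Interface

Orientations are given as a unit quaternion [x, y, z, w].
In Python, from bench import r gives the robot as it stands. The module is installed in compiled form; this text tells all that it offers.
- The arm moves only by the tool carry_out, never from a script. Its argument "increments" is a list that holds one entry, the list of rows, each a list of 7 numbers: the shift along the world's x, y, z in cm, then the turn, a rotation vector about the world's x, y, z in degrees, then the opening, from 0 (shut) to 1 (fully open). In form: [[[dx, dy, dz, wx, wy, wz, claw], ...]]. A call has 1 to 12 rows; each row shifts and turns the pose as measured when the row begins; what a row does not reach is not made up. A row lasts 1/8 s, in which the tool goes at most 62.5 mm and 10.7 degrees, less where a joint would pass 70% of its speed; a pose out of reach is approached as far as the arm can. A call is refused whole if a number of a shift passes 6.25 or a number of a turn 10.7, either way. A call with a gripper value outside its range is refused whole. The fingers move at their own pace and stop on an object; "grip_force" is the grip in N (left out, the last holds). Time passes only in rows, so rows that do not move let the fingers close. It gives the time, the measured TCP pose, the force and the opening at its end, in the units of the state.
- r.read_state(): the state, without advancing time (a new reading comes with each control period).
- r.capture(name): name is "scene" or "top" or "wrist"; returns the picture (420x560x3 uint8, red, green, blue); there is no depth.
- r.camera_model(name): a dict with "K" (3x3 intrinsics, pixels), "position" and "orientation" of the camera in the world. Camera axes: x right, y down, z forward; pixel columns grow to the right and rows downward; lengths in m; the calibration is good to about 2 mm. A picture is of the moment at which its call begins: read the wrist's pose just before it. camera_model takes no time and is no camera call; for the wrist camera it gives the pose at the moment of the call.
- r.finish_job(): hands the job in, once; it reports no verdict.
The state is a dict: "time": time; "q": joint angles; "qd": joint speeds; "tau": joint torques, N m; "position": TCP position; "tool_rot": TCP orientation; "ft_force": force on the tool from outside, world axes, zero at the start; "ft_torque": the same for the moment, N m; "width": finger opening in m.
Only numpy, scipy, OpenCV 4.12 (cv2) and the standard library are available. Lean on these libraries where they do the work, as an engineer would, in place of code of your own. Each camera call takes 0.05 s, during which the arm holds its last target. There are 200 camera calls.

## Task

Locate the cast pump cover in the drilling fixture: push its long edge gently up against the two side pins so that it bears on both, then slide it along them until its end bears on the tip of the stop screw, with light pressure only (never as much as 15 N on any one of the three). Then throw the toggle clamp fully over so that its rubber foot holds the cover down there, still touching the stop screw, and leave the other things on the bench alone.

Things in the scene. Friction and masses are not known exactly. Their poses are not given: they have to be found in the camera images.
- fixture: Drilling fixture fixed to the bench: dark steel plate, 20 mm thick, with two pins, a stop screw and a toggle clamp. Origin on the bench, z up: the plate spans x -105 to +85, y -140 to +190 mm, top at z 20. The side pins stand on the +x side, the stop and the clamp on the +y side. Home for the cover's centre is x 0, unturned, at a y between -12 and +12 mm that depends on the stop screw.
- side_pin_1: Upright dowel pin, diameter 12 mm, 24 mm tall, fixed in the plate at x 51, y -48 mm of the fixture frame; origin at its foot on the plate's top face.
- side_pin_2: The same, at x 51, y +16 mm of the fixture frame.
- end_stop: Steel block, 26 by 14 by 22 mm, fixed on the plate in front of the clamp; origin at the foot of its face towards the cover, at x 0, y +92 mm of the fixture frame. Its 10 mm stop screw points to -y, 10 mm above the plate, through a lock nut. The round tip projects 10 to 34 mm from the block's face, set differently each time and not measured: find it by feel. The screw does not move.
- cover: Loose aluminium pump cover lying flat on the plate, 0.3 to 0.65 kg: a flange 90 mm (x) by 140 mm (y) by 18 mm thick with straight edges; origin at the centre of its underside, z up. A round spigot, 42 mm in diameter (62 at its foot), rises to 48 mm above the underside at x 0, y -14 mm. Friction on the plate 0.45 to 0.75: 1.5 to 5 N slide it.
- cover_center (a point): Centre of the cover's flange, half-way up (9 mm above its underside); axes as the cover's. It starts 15 to 35 mm short of the side pins and 21 to 36 mm short of y 0 of the fixture frame and turned by up to 0.15 rad, its +x long edge facing the side pins and its +y end facing the stop screw.
- clamp_handle (a joint): Angle of the clamp handle, rad: 0 open, the handle raised 60 degrees above level and leaning to the fixture's +y; grows as its end is pushed outward (+y) and down; 1.05 is dead centre, 1.08 fully thrown against its stop, handle level. It stays where it is left; 3 to 10 N at its end moves it. The toggle swings the hold-down arm from upright to level at the same time.
- handle_pivot (a point): Axis of the clamp handle, at x 0, y +161, z 58 mm of the fixture frame; the axis runs along the fixture's x.
- handle_grip (a point): Middle of the handle's round black rubber grip (19 mm thick, axis along the handle), 86 mm from the pivot; it moves with the handle, in the fixture's y-z plane. The grip ends 114 mm from the pivot; open, the clamp stands 170 mm above the bench.
- clamp_foot: Spring-loaded spindle with a rubber foot, 15 mm in diameter, at the end of the hold-down arm; it comes down on the flange at x 0, y +47 mm of the fixture frame and presses with about 8 N when the clamp is thrown. This body's origin lies on the arm's pivot (fixture x 0, y +127, z 58 mm), not at the foot.
- spanner: Loose steel spanner, 190 mm long, on the bench: leave it alone.
- spray_can: Loose upright spray can, 60 mm across, 170 mm tall: leave it alone.
- bolt_tray: Steel tray of bolts, 120 by 170 by 45 mm: leave it alone.
Not all that is in view belongs to the job. Leave any orange look-alike of the cover alone.

How it is judged:
By the outcome, as a careful person would: the job done as asked, in the order asked, and still so for the second after the job is handed in, with the robot touching nothing.
It also fails if it takes over 72 s, if anything falls off the work surface, if the arm or the gripper's body presses on something with over 40 N, if the wrist force passes 120 N, or if a joint passes its speed limit or range.

## Working session

There is one attempt and no reset: what is moved stays moved. The work goes in short steps, Python scripts to look and compute and a tool call to move; the robot and the scene stay as the last step left them, time stands still between calls to the robot, and variables do not carry over. Pictures are saved under pics/ and viewed, about 8 in all and at most 12, crops included, and the job is handed in when it is done.

Besides the shell and the picture viewer there is one more tool, called after ">>>" as name(argument=value, ...), one argument or row to a line, values as JSON. carry_out: Moves the arm, as the interface text tells. Its arguments: {"type":"object","properties":{"increments":{"type":"array"},"grip_force":{"type":"number"}},"required":["increments"]}

```bash
mkdir -p pics; python3 - <<'E'
from bench import r
import cv2,numpy as np
s=r.read_state();print(s)
for n in("scene","top"):
    cv2.imwrite(f"pics/{n}0.png",r.capture(n)[:,:,::-1]);print(n,r.camera_model(n))
E
```

```text
{'time': 0.0, 'q': array([-8.24910205e-01,  3.59384816e-01,  1.10724057e-02, -3.43512417e-04,
       -1.22409496e+00, -2.88100119e-01]), 'qd': array([ 1.22925134e-05, -9.89654235e-04,  2.76702908e-04,  3.71813191e-04,
       -6.61346257e-04, -1.89972802e-05]), 'tau': array([ 5.30506293e-05, -5.83323276e+01,  2.93420953e+01,  6.93663016e+00,
       -6.10136281e-03,  1.49505274e-05]), 'position': array([ 0.29811356, -0.60511949,  0.25537207]), 'tool_rot': array([-2.26842493e-01,  9.73931111e-01,  7.80065676e-04, -2.57759164e-04]), 'ft_force': array([-0.05044622, -0.20999307, -0.78464841]), 'ft_torque': array([-0.02794758, -0.0619308 ,  0.01787458]), 'width': 0.08564279468362933}
scene {'K': array([[473.62275907,   0.        , 277.39127644],
       [  0.        , 473.62275907, 200.94675738],
       [  0.        ,   0.        ,   1.        ]]), 'position': array([1.54506976, 0.20811949, 1.21535991]), 'orientation': array([ 0.60579791,  0.70880272, -0.28067625, -0.22765859])}
top {'K': array([[543.78520326,   0.        , 282.85927323],
       [  0.        , 543.78520326, 208.72827874],
       [  0.        ,   0.        ,   1.        ]]), 'position': array([0.35819066, 0.0035816 , 1.69245647]), 'orientation': array([ 0.71233229, -0.69897799,  0.04568888, -0.04387488])}
```

View pics/top0.png

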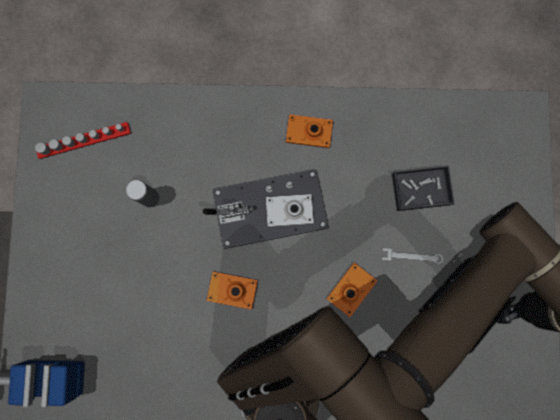

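View pics/scene0.png

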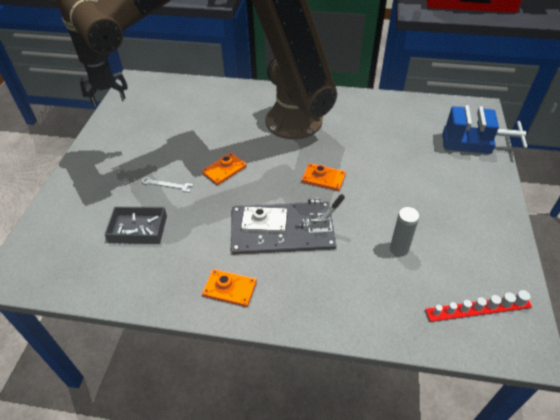

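The top view shows the fixture (dark plate, px 213–328, 170–248), with the silver cover at (292,210), pins at (268,189) and (290,185), and the clamp at about (232,211). The orange look-alikes at (310,130), (232,290) and (352,290) are off the fixture. The silver cover on the plate is the one described, so I'll confirm it in a crop.

```bash
python3 - <<'E'
import cv2
a=cv2.imread("pics/top0.png")[160:260,200:340]
cv2.imwrite("pics/crop1.png",cv2.resize(a,(770,550),interpolation=cv2.INTER_CUBIC))
E
```

```text
(no output)
```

View pics/crop1.png

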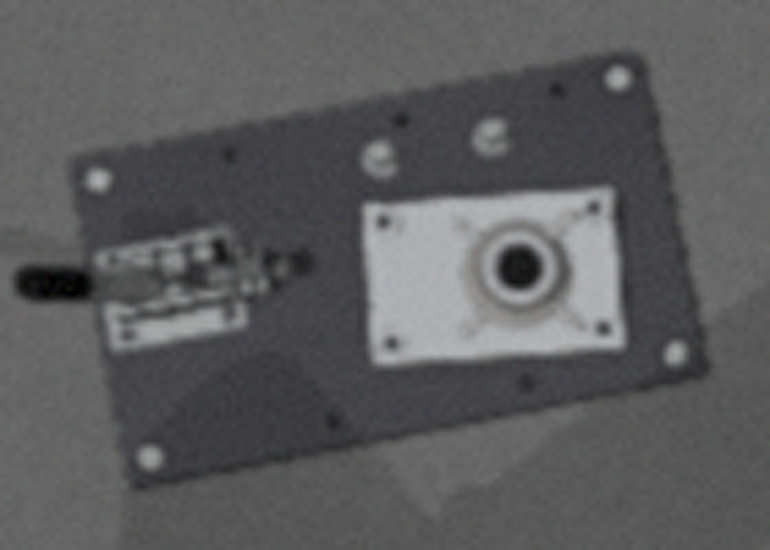

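The crop confirms the silver cover, with a hole-topped spigot at (519,266). Plate corners are (70,158), (640,52), (708,375), (132,488), flange corners are (363,205), (613,188), (625,347), (373,365), and pin tops are (380,158) and (492,137).

```bash
cat >h.py <<'E'
import numpy as np
from scipy.spatial.transform import Rotation as R
from scipy.optimize import least_squares
def proj(cm,P):
    p=(np.atleast_2d(P)-cm["position"])@R.from_quat(cm["orientation"]).as_matrix()
    p=p@cm["K"].T
    return p[:,:2]/p[:,2:]
def body(pose,P):
    x,y,t=pose[:3];P=np.atleast_2d(np.asarray(P,float))
    return P@R.from_euler("z",t).as_matrix().T+[x,y,0]
def fit(cm,P,uv,x0):
    s=least_squares(lambda v:(proj(cm,body(v,P))-uv).ravel(),x0)
    return s.x,np.sqrt(np.mean(s.fun**2))
E
python3 - <<'E'
from h import *
from bench import r
cm=r.camera_model("top")
c=lambda L:np.array(L)/5.5+[200,160]-0.4
F=[[.085,.19,.02],[.085,-.14,.02],[-.105,-.14,.02],[-.105,.19,.02],[.051,.016,.044],[.051,-.048,.044]]
f,e=fit(cm,F,c([[70,158],[640,52],[708,375],[132,488],[380,158],[492,137]]),[.4,0,0]);print("fixture",f,e)
C=[[.045,.07,.038],[.045,-.07,.038],[-.045,-.07,.038],[-.045,.07,.038]]
g,e=fit(cm,C,c([[363,205],[613,188],[625,347],[373,365]]),[.4,0,0]);print("cover",g,e)
Rz=R.from_euler("z",-f[2]).as_matrix()
print("cover in fixture",Rz@[g[0]-f[0],g[1]-f[1],0],g[2]-f[2])
E
```

```text
fixture [0.58627893 0.01882673 0.21131977] 0.458660399482633
cover [ 0.56618845 -0.01860975  0.08818191] 0.05854171791464915
cover in fixture [-0.02749588 -0.03238971  0.        ] -0.12313785546334201
```

>>> carry_out(
  increments=[
    [[2.04,4.45,0,0,0,2.6,0.35],[2.04,4.45,0,0,0,2.6,0.35],[2.04,4.45,0,0,0,2.6,0.35],[2.04,4.45,0,0,0,2.6,0.35],[2.04,4.45,0,0,0,2.6,0.35],[2.04,4.45,0,0,0,2.6,0.35],[2.04,4.45,0,0,0,2.6,0.35],[2.04,4.45,0,0,0,2.6,0.35],[2.04,4.45,0,0,0,2.6,0.35],[2.04,4.45,0,0,0,2.6,0.35],[2.04,4.45,0,0,0,2.6,0.35],[2.04,4.45,0,0,0,2.6,0.35]],
  ],
  grip_force=20,
)

```text
time: 1.6
position: [0.5444, -0.0551, 0.2506]
tool_rot: [-0.486, 0.874, 0.003, -0.003]
ft_force: [0.6, -0.3, -0.0]
width: 0.0301
```

```bash
cat >st.py <<'E'
from h import *
from bench import r
F=np.array([.58628,.01883,.21132])
Rf=R.from_euler("z",F[2]).as_matrix()
s=r.read_state();M=R.from_quat(s["tool_rot"]).as_matrix()
p=s["position"]
print("t",s["time"],"pos",p.round(4),"w",round(s["width"],4),"tip",r.tip_reach,"q",s["q"].round(2))
print("toolx deg",np.degrees(np.arctan2(M[1,0],M[0,0])).round(2),"toolz",M[:,2].round(3))
print("fix pos",(Rf.T@(p-[F[0],F[1],0])).round(4),"force fix",(Rf.T@s["ft_force"]).round(2))
E
python3 st.py
```

```text
t 1.6 pos [ 0.5444 -0.0551  0.2506] w 0.0301 tip 0.025 q [ 0.25  0.16 -0.27 -0.01 -1.15 -0.81]
toolx deg -121.89 toolz [-0.008  0.003 -1.   ]
fix pos [-0.0564 -0.0635  0.2506] force fix [ 0.53 -0.41 -0.05]
```

```bash
python3 - <<'E'
from bench import r
import cv2,json
cm=r.camera_model("wrist");cv2.imwrite("pics/w1.png",r.capture("wrist")[:,:,::-1])
json.dump({k:v.tolist() for k,v in cm.items()},open("w1.json","w"));print(cm["position"])
E
python3 st.py
```

```text
[ 0.5025395  -0.12589404  0.36843232]
t 1.65 pos [ 0.5469 -0.0513  0.2504] w 0.0301 tip 0.025 q [ 0.26  0.16 -0.27 -0.01 -1.15 -0.81]
toolx deg -121.66 toolz [-0.007  0.003 -1.   ]
fix pos [-0.0533 -0.0603  0.2504] force fix [4.84 2.61 2.24]
```

View pics/w1.png

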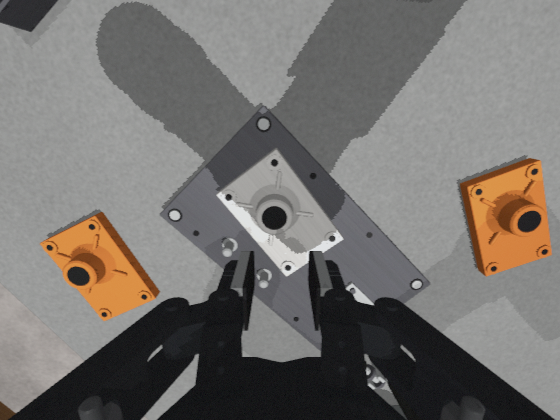

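The wrist view shows the cover flange corners at (277,150), (218,193), (288,276), (343,238), plate corners at (264,105), (163,213), (431,283), and pins at (228,243) and (263,276). I'll cross-check these against the top-view fit.

```bash
python3 - <<'E'
from h import *
import json
cm={k:np.array(v) for k,v in json.load(open("w1.json")).items()}
f,e=fit(cm,[[-.105,-.14,.02],[.085,-.14,.02],[-.105,.19,.02],[.051,-.048,.044],[.051,.016,.044]],np.array([[264,105],[163,213],[431,283],[228,241],[263,274]]),[.58,.02,.2]);print(f,e)
g,e=fit(cm,[[-.045,-.07,.038],[.045,-.07,.038],[.045,.07,.038],[-.045,.07,.038]],np.array([[277,150],[218,193],[288,276],[343,238]]),[.57,-.02,.1]);print(g,e)
print("cover in fix",R.from_euler("z",-f[2]).as_matrix()@[g[0]-f[0],g[1]-f[1],0],g[2]-f[2])
E
```

```text
[0.58292452 0.01586077 0.20511591] 4.230117811916553
[ 0.56435635 -0.01780288  0.08548536] 1.3158148624769708
cover in fix [-0.02503557 -0.029176    0.        ] -0.11963055175071424
```

>>> carry_out(
  increments=[
    [[-0.4,-2.0,0,0,0,0,0.35],[0,0,0,0,0,0,0.35],[0,0,0,0,0,0,0.35]],
  ],
)

```text
time: 2.02
position: [0.5425, -0.0709, 0.2493]
tool_rot: [-0.488, 0.873, 0.004, -0.003]
ft_force: [-1.0, -1.0, -0.1]
width: 0.0299
```

```bash
python3 st.py
```

```text
t 2.025 pos [ 0.5425 -0.0709  0.2493] w 0.0299 tip 0.025 q [ 0.22  0.16 -0.27 -0.01 -1.15 -0.77]
toolx deg -121.56 toolz [-0.009  0.003 -1.   ]
fix pos [-0.0616 -0.0786  0.2493] force fix [-1.15 -0.78 -0.06]
```

>>> carry_out(
  increments=[
    [[0,0,-3.2,0,0,0,0.35],[0,0,-3.2,0,0,0,0.35],[0,0,-3.2,0,0,0,0.35],[0,0,-3.2,0,0,0,0.35],[0,0,-1.5,0,0,0,0.35],[0,0,0,0,0,0,0.35],[0,0,0,0,0,0,0.35]],
  ],
)

```text
time: 2.9
position: [0.5427, -0.0746, 0.1056]
tool_rot: [-0.485, 0.874, 0.002, -0.001]
ft_force: [0.1, 1.6, 0.2]
width: 0.0301
```

```bash
python3 st.py
```

```text
t 2.9 pos [ 0.5427 -0.0746  0.1056] w 0.0301 tip 0.025 q [ 0.22  0.3  -0.46 -0.01 -0.82 -0.77]
toolx deg -121.94 toolz [-0.004  0.004 -1.   ]
fix pos [-0.0622 -0.0822  0.1056] force fix [0.45 1.49 0.23]
```

>>> carry_out(
  increments=[
    [[0,0.3,-1.6,0,0,0,0.35],[0,0,-1.4,0,0,0,0.35],[0,0,0,0,0,0,0.35],[0,0,0,0,0,0,0.35]],
  ],
)

```text
time: 3.4
position: [0.5438, -0.071, 0.0753]
tool_rot: [-0.485, 0.874, 0.002, 0.001]
ft_force: [0.4, 0.2, 0.4]
width: 0.0299
```

```bash
python3 st.py; python3 - <<'E'
from bench import r
import cv2
cv2.imwrite("pics/w2.png",r.capture("wrist")[:,:,::-1])
E
```

```text
t 3.4 pos [ 0.5438 -0.071   0.0753] w 0.0299 tip 0.025 q [ 0.22  0.34 -0.49 -0.01 -0.74 -0.78]
toolx deg -121.93 toolz [-0.001  0.004 -1.   ]
fix pos [-0.0604 -0.079   0.0753] force fix [0.45 0.09 0.36]
```

View pics/w2.png

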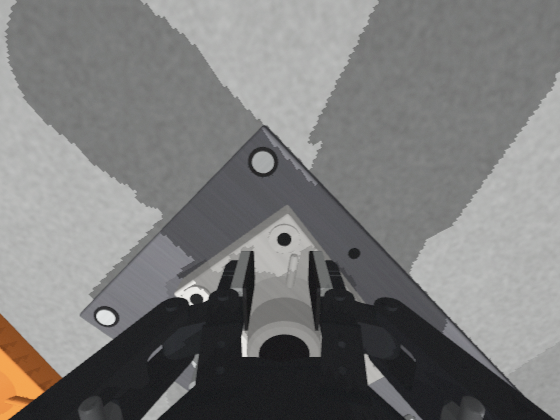

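The spigot sits centred between the spread fingers (spigot about (283,330), fingers at x 240 and 320). I'll push with this V-notch.

>>> carry_out(
  increments=[
    [[0.4,0.65,0.0,0,0,0,0.35],[0.4,0.65,0.0,0,0,0,0.35],[0.25,0.25,0.0,0,0,0,0.35],[0.25,0.22,0,0,0,0,0.35],[0.25,0.2,0,0,0,0,0.35],[0.25,0.2,0,0,0,0,0.35],[0.25,0.2,0,0,0,0,0.35],[0.25,0.2,0,0,0,0,0.35]],
  ],
)

```text
time: 4.45
position: [0.5673, -0.0442, 0.0758]
tool_rot: [-0.485, 0.874, 0.002, -0.0]
ft_force: [-1.5, -1.8, 1.1]
width: 0.0301
```

```bash
python3 st.py
```

```text
t 4.45 pos [ 0.5673 -0.0442  0.0758] w 0.0301 tip 0.025 q [ 0.26  0.37 -0.44 -0.01 -0.76 -0.82]
toolx deg -121.94 toolz [-0.002  0.003 -1.   ]
fix pos [-0.0318 -0.0577  0.0758] force fix [-1.87 -1.47  1.14]
```

>>> carry_out(
  increments=[
    [[0.26,0.2,0,0,0,0,0.35],[0.26,0.2,0,0,0,0,0.35],[0.26,0.2,0,0,0,0,0.35]],
  ],
)

```text
time: 4.82
position: [0.5756, -0.0379, 0.0758]
tool_rot: [-0.485, 0.874, 0.002, -0.0]
ft_force: [-1.7, -2.1, 1.0]
width: 0.03
```

```bash
python3 st.py;  python3 - <<'E'
from bench import r
import cv2
cv2.imwrite("pics/t3.png",cv2.resize(r.capture("top")[160:260,200:340,::-1],(770,550),interpolation=cv2.INTER_CUBIC))
E
```

```text
t 4.825 pos [ 0.5756 -0.0379  0.0758] w 0.03 tip 0.025 q [ 0.27  0.38 -0.42 -0.01 -0.77 -0.82]
toolx deg -121.94 toolz [-0.002  0.003 -1.   ]
fix pos [-0.0223 -0.0532  0.0758] force fix [-2.11 -1.65  1.03]
```

View pics/t3.png

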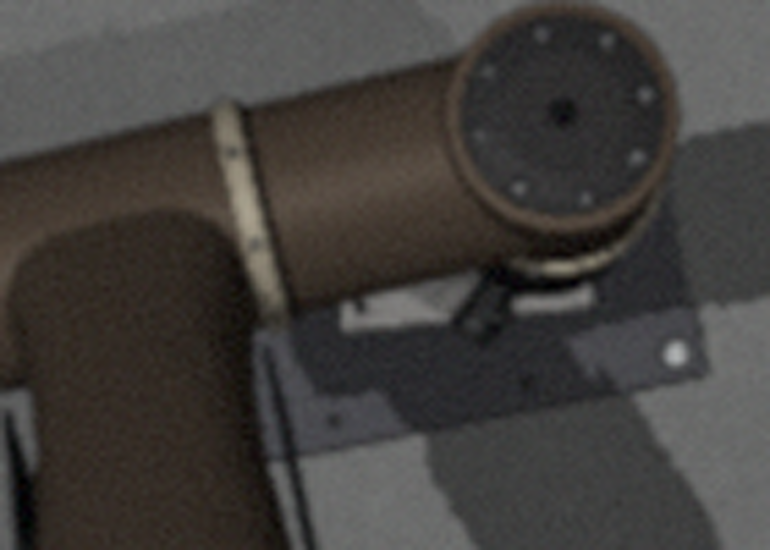

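The visible −x edge of the cover runs (343,330)→(597,302), so it is still turned about −0.09 rad and pin 2 will touch first. I'll continue in small steps.

>>> carry_out(
  increments=[
    [[0.1,0.05,0,0,0,0,0.35],[0.1,0.05,0,0,0,0,0.35],[0.1,0.05,0,0,0,0,0.35],[0.1,0.05,0,0,0,0,0.35]],
  ],
)

```text
time: 5.38
position: [0.5772, -0.0369, 0.0754]
tool_rot: [-0.485, 0.874, 0.003, -0.003]
ft_force: [-4.8, -2.8, 4.3]
width: 0.0298
```

```bash
python3 st.py
```

```text
t 5.375 pos [ 0.5772 -0.0369  0.0754] w 0.0298 tip 0.025 q [ 0.27  0.38 -0.41 -0.01 -0.78 -0.83]
toolx deg -121.95 toolz [-0.008  0.001 -1.   ]
fix pos [-0.0206 -0.0526  0.0754] force fix [-5.32 -1.76  4.26]
```

>>> carry_out(
  increments=[
    [[0.13,0.03,0,0,0,0,0.35],[0.13,0.03,0,0,0,0,0.35],[0.13,0.03,0,0,0,0,0.35]],
  ],
)

```text
time: 5.75
position: [0.5776, -0.0371, 0.0752]
tool_rot: [-0.485, 0.875, 0.004, -0.006]
ft_force: [-5.5, -1.8, 5.7]
width: 0.0301
```

```bash
python3 st.py
```

```text
t 5.75 pos [ 0.5776 -0.0371  0.0752] w 0.0301 tip 0.025 q [ 0.27  0.39 -0.41 -0.01 -0.79 -0.83]
toolx deg -121.99 toolz [-0.014  0.    -1.   ]
fix pos [-0.0202 -0.0528  0.0752] force fix [-5.75 -0.64  5.65]
```

Upward force and a small tilt are building up (the tips may be on the spigot's fillet). I'll back off slightly, raise 4 mm, straighten and look at the wrench.

>>> carry_out(
  increments=[
    [[-0.1,-0.1,0.2,0,-0.4,0,0.35],[0,0,0.25,0,-0.4,0,0.35],[0,0,0,0,0,0,0.35]],
  ],
)

```text
time: 6.12
position: [0.5775, -0.0376, 0.0801]
tool_rot: [-0.485, 0.875, -0.0, 0.001]
ft_force: [-1.6, -0.8, -0.5]
width: 0.0297
```

```bash
python3 st.py;  python3 - <<'E'
from bench import r
import cv2
a=r.capture("scene");cv2.imwrite("pics/s4.png",cv2.resize(a[170:270,210:350,::-1],(770,550),interpolation=cv2.INTER_CUBIC))
E
```

```text
t 6.125 pos [ 0.5775 -0.0376  0.0801] w 0.0297 tip 0.025 q [ 0.27  0.37 -0.42 -0.   -0.77 -0.83]
toolx deg -122.0 toolz [ 0.003  0.001 -1.   ]
fix pos [-0.0204 -0.0534  0.0801] force fix [-1.76 -0.4  -0.54]
```

View pics/s4.png

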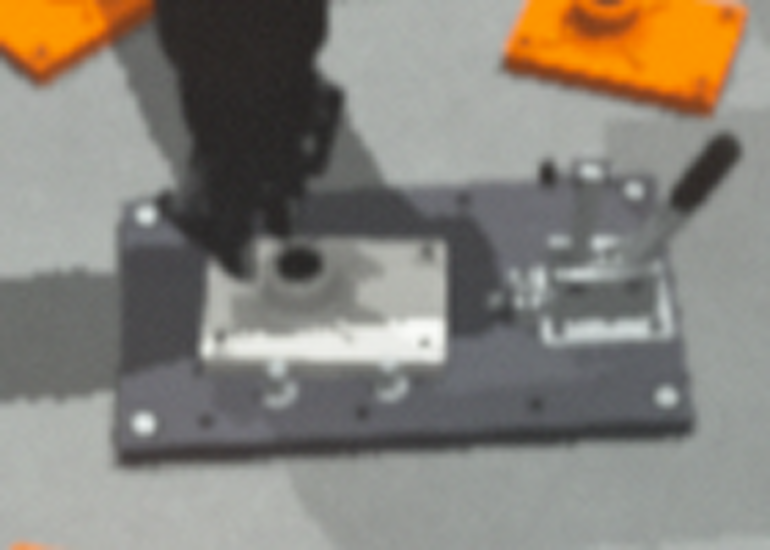

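The scene view shows the cover close to both pins (pins at (278,375) and (390,378); flange corners (203,358), (445,360), (446,240)). I'll fit the relative pose.

```bash
cat >sc.py <<'E'
from h import *
from bench import r
cm=r.camera_model("scene")
c=lambda L:np.array(L)/5.5+[210,170]-.4
def rel(cov,P):
    f,e=fit(cm,[[.085,.19,.02],[.085,-.14,.02],[-.105,.19,.02],[-.105,-.14,.02]],c([[690,415],[118,450],[652,178],[125,203]]),[.58,.02,.2]);print(f,e)
    g,e2=fit(cm,P,c(cov),[.57,-.02,.1]);print(g,e2)
    print("cover in fix",R.from_euler("z",-f[2]).as_matrix()@[g[0]-f[0],g[1]-f[1],0],g[2]-f[2])
E
python3 - <<'E'
from sc import *
rel([[203,358],[445,360],[446,240]],[[.045,-.07,.038],[.045,.07,.038],[-.045,.07,.038]])
E
```

```text
[0.59140095 0.01959675 0.21538327] 0.6404959345923706
[0.59130259 0.00287636 0.14218774] 0.10335437334665368
cover in fix [-0.0036696  -0.01631304  0.        ] -0.07319553154977768
```

>>> carry_out(
  increments=[
    [[0.12,0.03,0.02,0,0,0,0.35],[0.14,0.03,0.02,0,0,0,0.35],[0.14,0.03,0.02,0,0,0,0.35]],
  ],
)

```text
time: 6.55
position: [0.5801, -0.0375, 0.08]
tool_rot: [-0.485, 0.875, 0.0, -0.0]
ft_force: [-3.7, -2.2, -0.1]
width: 0.03
```

```bash
python3 st.py
```

```text
t 6.55 pos [ 0.5801 -0.0375  0.08  ] w 0.03 tip 0.025 q [ 0.27  0.38 -0.41 -0.   -0.78 -0.83]
toolx deg -122.01 toolz [-0.001 -0.    -1.   ]
fix pos [-0.0178 -0.0538  0.08  ] force fix [-4.11 -1.4  -0.14]
```

>>> carry_out(
  increments=[
    [[0.12,0.02,0.02,0,0,0,0.35],[0.12,0.02,0.02,0,0,0,0.35]],
  ],
)

```text
time: 6.8
position: [0.5822, -0.0374, 0.0801]
tool_rot: [-0.485, 0.875, 0.0, -0.001]
ft_force: [-3.3, -3.4, 0.1]
width: 0.0299
```

```bash
python3 st.py
```

```text
t 6.8 pos [ 0.5822 -0.0374  0.0801] w 0.0299 tip 0.025 q [ 0.27  0.38 -0.4  -0.   -0.79 -0.83]
toolx deg -122.02 toolz [-0.002 -0.001 -1.   ]
fix pos [-0.0158 -0.0542  0.0801] force fix [-3.95 -2.59  0.12]
```

>>> carry_out(
  increments=[
    [[0.12,0.03,0.02,0,0,0,0.35],[0.12,0.03,0.02,0,0,0,0.35]],
  ],
)

```text
time: 7.05
position: [0.5828, -0.0375, 0.0799]
tool_rot: [-0.484, 0.875, 0.001, -0.003]
ft_force: [-7.1, -3.1, 2.3]
width: 0.0302
```

```bash
python3 st.py
```

```text
t 7.05 pos [ 0.5828 -0.0375  0.0799] w 0.0302 tip 0.025 q [ 0.27  0.39 -0.4  -0.   -0.79 -0.83]
toolx deg -122.05 toolz [-0.006 -0.001 -1.   ]
fix pos [-0.0152 -0.0544  0.0799] force fix [-7.55 -1.51  2.27]
```

```bash
python3 - <<'E'
from bench import r
import cv2
a=r.capture("scene");cv2.imwrite("pics/s5.png",cv2.resize(a[170:270,210:350,::-1],(770,550),interpolation=cv2.INTER_CUBIC))
E
```

```text
(no output)
```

View pics/s5.png

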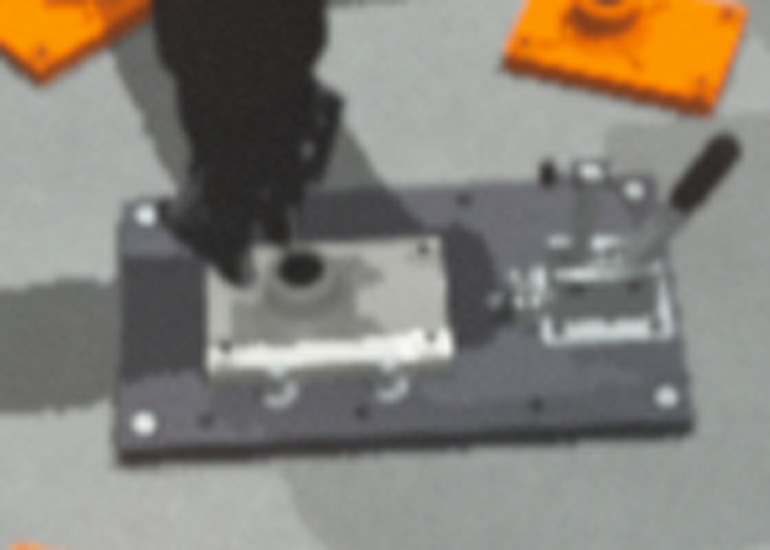

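The flange corners are now (209,368), (452,356), (443,238), and the cover edge runs parallel to the plate edge against both pins.

```bash
python3 - <<'E'
from sc import *
rel([[209,366],[452,354],[443,238]],[[.045,-.07,.038],[.045,.07,.038],[-.045,.07,.038]])
E
```

```text
[0.59140095 0.01959675 0.21538327] 0.6404959345923706
[0.59253298 0.0041667  0.20595263] 0.11887438657733937
cover in fix [-0.00219186 -0.01531547  0.        ] -0.00943064122523507
```

>>> carry_out(
  increments=[
    [[0.13,0.03,0.03,0,-0.3,0,0.35],[0.13,0.03,0.02,0,0,0,0.35]],
  ],
)

```text
time: 7.35
position: [0.5828, -0.0376, 0.0799]
tool_rot: [-0.484, 0.875, 0.0, -0.003]
ft_force: [-6.9, -2.9, 2.6]
width: 0.03
```

```bash
python3 st.py
```

```text
t 7.35 pos [ 0.5828 -0.0376  0.0799] w 0.03 tip 0.025 q [ 0.27  0.39 -0.4   0.   -0.79 -0.83]
toolx deg -122.08 toolz [-0.006 -0.002 -1.   ]
fix pos [-0.0152 -0.0544  0.0799] force fix [-7.36 -1.37  2.61]
```

>>> carry_out(
  increments=[
    [[0.03,0.15,0.02,0,-0.2,0,0.35],[0.03,0.15,0.02,0,0,0,0.35],[0.03,0.15,0.02,0,0,0,0.35],[0.03,0.15,0.02,0,0,0,0.35]],
  ],
)

```text
time: 7.85
position: [0.5813, -0.0336, 0.0801]
tool_rot: [-0.484, 0.875, -0.0, -0.005]
ft_force: [-4.2, -4.7, 0.1]
width: 0.0298
```

```bash
python3 st.py
```

```text
t 7.85 pos [ 0.5813 -0.0336  0.0801] w 0.0298 tip 0.025 q [ 0.28  0.38 -0.4   0.   -0.79 -0.84]
toolx deg -122.1 toolz [-0.009 -0.005 -1.   ]
fix pos [-0.0158 -0.0503  0.0801] force fix [-5.12 -3.69  0.11]
```

>>> carry_out(
  increments=[
    [[0.03,0.15,0.02,0.2,-0.3,0,0.35],[0.03,0.15,0.02,0,0,0,0.35],[0.03,0.15,0.02,0,0,0,0.35],[0.03,0.15,0.02,0,0,0,0.35]],
  ],
)

```text
time: 8.35
position: [0.5795, -0.0298, 0.08]
tool_rot: [-0.484, 0.875, 0.0, -0.006]
ft_force: [-3.5, -4.8, 0.2]
width: 0.0299
```

```bash
python3 st.py
```

```text
t 8.35 pos [ 0.5795 -0.0298  0.08  ] w 0.0299 tip 0.025 q [ 0.29  0.38 -0.41  0.   -0.79 -0.85]
toolx deg -122.15 toolz [-0.01  -0.005 -1.   ]
fix pos [-0.0168 -0.0461  0.08  ] force fix [-4.4  -3.98  0.18]
```

```bash
python3 - <<'E'
from bench import r
import cv2
a=r.capture("scene");cv2.imwrite("pics/s6.png",cv2.resize(a[170:270,210:350,::-1],(770,550),interpolation=cv2.INTER_CUBIC))
E
```

```text
(no output)
```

View pics/s6.png

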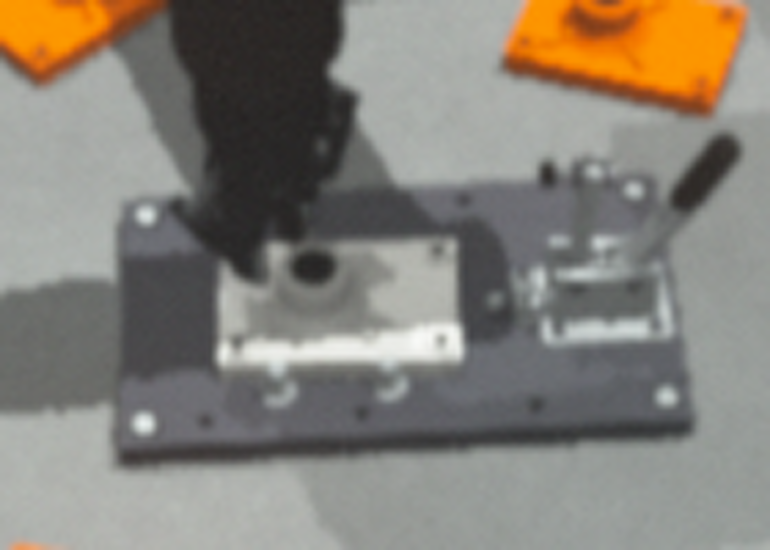

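```bash
cat >edge.py <<'E'
from h import *
from bench import r
import cv2
cm=r.camera_model("scene")
f=np.array([.59140,.01960,.21538])
def edge(img,x0,x1):
    # img: crop at 5.5x; lowest bright->dark crossing per column, bottom edge of +x side face (z=.02)
    g=cv2.GaussianBlur(img,(0,0),3).astype(float).max(2);pts=[]
    for x in range(x0,x1,3):
        if 255<x<305 or 362<x<415: continue   # pins
        col=g[300:400,x];m=(col>125)
        if m.any(): pts.append((x,300+np.nonzero(m)[0].max()))
    p=np.array(pts,float);k=np.polyfit(p[:,0],p[:,1],1)
    res=p[:,1]-np.polyval(k,p[:,0]);ok=abs(res)<3;k=np.polyfit(p[ok,0],p[ok,1],1)
    return k,len(p),ok.sum()
def world(u,v,z):
    d=R.from_quat(cm["orientation"]).as_matrix()@np.linalg.inv(cm["K"])@[u,v,1]
    return cm["position"]+d*(z-cm["position"][2])/d[2]
def report(img,x0,x1):
    k,n,m=edge(img,x0,x1)
    w=[world(u/5.5+209.6,np.polyval(k,u)/5.5+169.6,.025) for u in(x0,x1)]
    w=[R.from_euler("z",-f[2]).as_matrix()@(q-[f[0],f[1],0]) for q in w]
    d=w[1]-w[0];print("slope",k.round(4),n,m,"edge tilt (neg=CW)",(-d[0]/d[1]).round(4),"x at pins",[(w[0][0]+d[0]/d[1]*(y-w[0][1])).round(4) for y in(-.048,.016)])
if __name__=="__main__":
    report(cv2.imread("pics/s4.png"),215,440)
    report(cv2.imread("pics/s5.png"),222,440)
    report(cv2.imread("pics/s6.png"),232,452)
E
python3 edge.py
```

```text
slope [1.580000e-02 3.615572e+02] 42 42 edge tilt (neg=CW) -0.0861 x at pins [np.float64(0.0344), np.float64(0.0399)]
slope [-4.570000e-02  3.843067e+02] 39 39 edge tilt (neg=CW) -0.008 x at pins [np.float64(0.0387), np.float64(0.0392)]
slope [-1.530000e-02  3.733708e+02] 40 40 edge tilt (neg=CW) -0.0465 x at pins [np.float64(0.0368), np.float64(0.0398)]
```

Edge measurement: after the first 8 mm of slide the cover turned about 0.04 rad clockwise and lifted about 2.5 mm off pin 1, because pushing this high on the spigot shifts the friction centre. I'll regrip the spigot with the jaws along the fixture's y, so the yaw is held too, then square it against both pins again.

>>> carry_out(
  increments=[
    [[-0.3,-0.45,0,0,0,0,0.35],[-0.1,-0.15,0.3,0,0,0,0.35],[0,0,3,0.3,-0.5,0,0.5],[0.15,0.25,2.5,0,0,-9.15,1],[0.37,0.65,0,0,0,-9.15,1],[0.37,0.65,0,0,0,-9.15,1],[0.37,0.65,0,0,0,-9.15,1],[0.37,0.6,0,0,0,-9.15,1],[0,0,0,0,0,0,1],[0,0,0,0,0,0,1]],
  ],
)

```text
time: 9.65
position: [0.6008, -0.0037, 0.1462]
tool_rot: [-0.096, 0.995, -0.001, 0.01]
ft_force: [-0.5, 0.4, 0.3]
width: 0.0852
```

```bash
python3 st.py
```

```text
t 9.65 pos [ 0.6008 -0.0037  0.1462] w 0.0852 tip 0.025 q [ 0.32  0.32 -0.32  0.01 -0.91 -1.71]
toolx deg -168.96 toolz [ 0.021  0.001 -1.   ]
fix pos [ 0.0095 -0.0251  0.1462] force fix [-0.37  0.49  0.3 ]
```

>>> carry_out(
  increments=[
    [[-0.9,-0.44,-1.5,0,1.2,1,1],[0,0,-2.0,0,0,0,1],[0,0,-1.2,0,0,0,1],[0,0,0,0,0,0,1],[0,0,0,0,0,0,1]],
  ],
)

```text
time: 10.28
position: [0.5894, -0.0098, 0.0959]
tool_rot: [-0.109, 0.994, 0.001, -0.002]
ft_force: [-0.3, 0.5, -0.0]
width: 0.0856
```

```bash
python3 st.py
```

```text
t 10.275 pos [ 0.5894 -0.0098  0.0959] w 0.0856 tip 0.025 q [ 0.31  0.37 -0.37 -0.   -0.83 -1.66]
toolx deg -167.5 toolz [-0.004  0.001 -1.   ]
fix pos [-0.0029 -0.0286  0.0959] force fix [-0.23  0.57 -0.02]
```

>>> carry_out(
  increments=[
    [[0.15,0.1,-0.9,0,0,-1.4,1],[0,0,-0.7,0,0,-1.4,0.7],[0,0,0,0,0,0,0.58],[0,0,0,0,0,0,0.58]],
  ],
)

```text
time: 10.78
position: [0.5916, -0.0083, 0.0798]
tool_rot: [-0.083, 0.997, 0.001, -0.001]
ft_force: [0.4, 1.3, 1.3]
width: 0.0494
```

```bash
python3 st.py;python3 - <<'E'
from bench import r
import cv2
cv2.imwrite("pics/w7.png",r.capture("wrist")[:,:,::-1])
E
```

```text
t 10.775 pos [ 0.5916 -0.0083  0.0798] w 0.0494 tip 0.025 q [ 0.31  0.39 -0.38 -0.   -0.79 -1.72]
toolx deg -170.48 toolz [-0.003  0.002 -1.   ]
fix pos [-0.0004 -0.0276  0.0798] force fix [0.69 1.18 1.3 ]
```

View pics/w7.png

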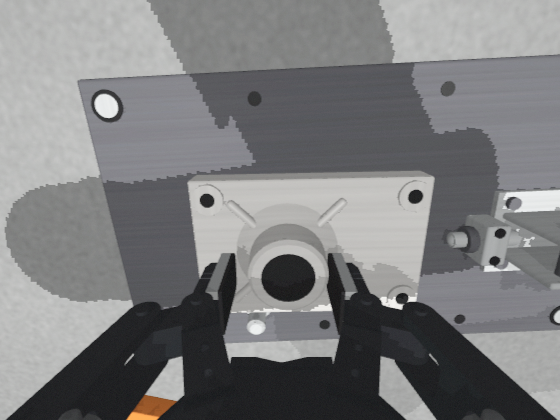

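The spigot (288,275) is centred between the pads (225 and 345), and the stop screw tip (447,238) is about 10 mm beyond the cover end (430). I'll grip lightly.

>>> carry_out(
  increments=[
    [[0,0,0.02,0,0,0,0.53],[0,0,0.02,0,0,0,0.4],[0,0,0.02,0,0,0,0.4]],
  ],
  grip_force=20,
)

```text
time: 11.2
position: [0.5916, -0.0081, 0.0806]
tool_rot: [-0.083, 0.997, 0.001, -0.001]
ft_force: [1.1, 0.1, -1.9]
width: 0.0412
```

```bash
python3 st.py; python3 -c "from bench import r;print(r.read_state()['ft_torque'])"
```

```text
t 11.2 pos [ 0.5916 -0.0081  0.0806] w 0.0412 tip 0.025 q [ 0.31  0.39 -0.38 -0.   -0.8  -1.72]
toolx deg -170.47 toolz [-0.002  0.002 -1.   ]
fix pos [-0.0004 -0.0275  0.0806] force fix [ 1.13 -0.1  -1.86]
[ 0.11793121 -0.10257538 -0.01830345]
```

>>> carry_out(
  increments=[
    [[0,0,-0.03,0,0,1.3,0.4],[0,0,0,0,0,1.3,0.4],[0,0,0,0,0,0,0.4]],
  ],
)

```text
time: 11.58
position: [0.5919, -0.0084, 0.0805]
tool_rot: [-0.107, 0.994, 0.001, -0.001]
ft_force: [0.0, 1.5, -0.7]
width: 0.0413
```

```bash
echo 'print("torque",s["ft_torque"].round(3))' >>st.py; python3 st.py; python3 - <<'E'
from edge import *
a=r.capture("scene");a=cv2.resize(a[170:270,210:350,::-1],(770,550),interpolation=cv2.INTER_CUBIC);cv2.imwrite("pics/s8.png",a)
report(a,232,452)
E
```

```text
t 11.575 pos [ 0.5919 -0.0084  0.0805] w 0.0413 tip 0.025 q [ 0.31  0.39 -0.38 -0.   -0.79 -1.67]
toolx deg -167.68 toolz [-0.002  0.002 -1.   ]
fix pos [-0.0002 -0.0278  0.0805] force fix [ 0.35  1.45 -0.66]
torque [0.326 0.018 0.011]
slope [-5.110000e-02  3.836225e+02] 40 35 edge tilt (neg=CW) -0.0012 x at pins [np.float64(0.0371), np.float64(0.0372)]
```

>>> carry_out(
  increments=[
    [[0.1,0.02,0,0,0,0,0.4],[0.1,0.02,0,0,0,0,0.4],[0.1,0.02,0,0,0,0,0.4]],
  ],
)

```text
time: 12.0
position: [0.5928, -0.0083, 0.0805]
tool_rot: [-0.107, 0.994, 0.001, -0.003]
ft_force: [-5.9, 0.7, 5.8]
width: 0.0411
```

```bash
python3 st.py
```

```text
t 12.0 pos [ 0.5928 -0.0083  0.0805] w 0.0411 tip 0.025 q [ 0.31  0.4  -0.38 -0.   -0.8  -1.67]
toolx deg -167.72 toolz [-0.006  0.001 -1.   ]
fix pos [ 0.0007 -0.0279  0.0805] force fix [-5.58  1.95  5.79]
torque [0.259 2.264 0.047]
```

>>> carry_out(
  increments=[
    [[0.08,0.02,0.06,0,-0.2,0,0.4],[0.08,0.02,0.04,0,-0.1,0,0.4],[0.08,0.02,0.03,0,0,0,0.4]],
  ],
)

```text
time: 12.38
position: [0.5928, -0.0083, 0.0805]
tool_rot: [-0.107, 0.994, 0.0, -0.003]
ft_force: [-5.3, 0.2, 2.1]
width: 0.0411
```

```bash
python3 st.py; cat >look.py <<'E'
import sys
from edge import *
a=r.capture("scene");a=cv2.resize(a[170:270,210:350,::-1],(770,550),interpolation=cv2.INTER_CUBIC);cv2.imwrite(f"pics/{sys.argv[1]}.png",a)
report(a,int(sys.argv[2]),int(sys.argv[3]))
E
python3 look.py s9 232 452
```

```text
t 12.375 pos [ 0.5928 -0.0083  0.0805] w 0.0411 tip 0.025 q [ 0.31  0.4  -0.38 -0.   -0.8  -1.67]
toolx deg -167.77 toolz [-0.006  0.    -1.   ]
fix pos [ 0.0007 -0.0279  0.0805] force fix [-5.12  1.34  2.08]
torque [0.017 2.038 0.086]
slope [-4.430000e-02  3.808012e+02] 40 29 edge tilt (neg=CW) -0.0098 x at pins [np.float64(0.0364), np.float64(0.037)]
```

>>> carry_out(
  increments=[
    [[0.13,0.03,0.05,0,-0.2,0,0.4],[0.15,0.03,0.03,0,-0.1,0,0.4],[0.15,0.03,0.03,0,0,0,0.4]],
  ],
)

```text
time: 12.8
position: [0.593, -0.0082, 0.0805]
tool_rot: [-0.106, 0.994, -0.0, -0.004]
ft_force: [-8.2, 0.1, 5.0]
width: 0.0412
```

```bash
python3 st.py; python3 - <<'E'
from bench import r
import cv2,numpy as np
w=cv2.resize(r.capture("wrist")[250:370,180:460,::-1],(560,240),interpolation=cv2.INTER_CUBIC)
a=r.capture("scene")[225:245,235:305,::-1]
a=cv2.resize(a,(560,160),interpolation=cv2.INTER_CUBIC)
b=cv2.imread("pics/s5.png")[302:412,137:522];b=cv2.resize(b,(560,160))
cv2.imwrite("pics/c10.png",np.vstack([w,a,b]))
E
```

```text
t 12.8 pos [ 0.593  -0.0082  0.0805] w 0.0412 tip 0.025 q [ 0.31  0.4  -0.38 -0.   -0.8  -1.67]
toolx deg -167.83 toolz [-0.009 -0.001 -1.   ]
fix pos [ 0.0009 -0.0279  0.0805] force fix [-8.02  1.85  4.99]
torque [0.27  2.937 0.127]
```

View pics/c10.png

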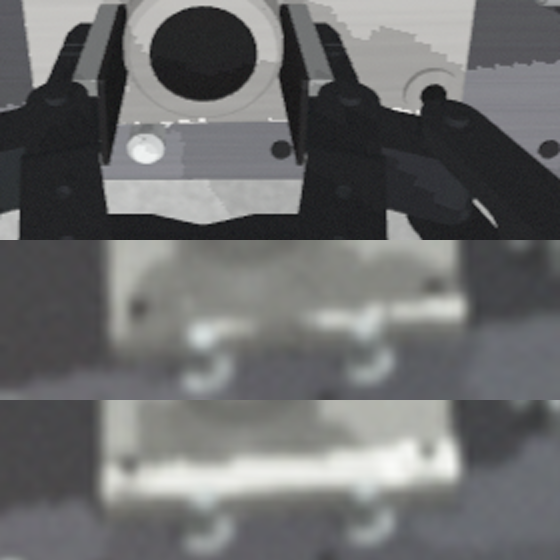

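The lower flange edge now lies at the same image position as in the earlier seated picture. The yaw torque of 0.127 Nm at Fx 8 N implies about 3.5 N on pin 1 and 4.5 N on pin 2, so it bears on both. Now I'll slide it along them.

>>> carry_out(
  increments=[
    [[0.06,0.12,0.06,0,-0.3,0,0.4],[0.05,0.15,0.04,0,-0.1,0,0.4],[0.05,0.15,0.04,0,-0.1,0,0.4],[0.05,0.15,0.04,0,-0.1,0,0.4]],
  ],
)

```text
time: 13.4
position: [0.5926, -0.0056, 0.081]
tool_rot: [-0.105, 0.994, -0.002, -0.002]
ft_force: [-3.1, -5.0, -0.2]
width: 0.0413
```

```bash
python3 st.py
```

```text
t 13.4 pos [ 0.5926 -0.0056  0.081 ] w 0.0413 tip 0.025 q [ 0.32  0.39 -0.38  0.01 -0.8  -1.69]
toolx deg -167.98 toolz [-0.004 -0.005 -1.   ]
fix pos [ 0.0011 -0.0252  0.081 ] force fix [-4.09 -4.24 -0.22]
torque [-1.661  1.376 -0.224]
```

>>> carry_out(
  increments=[
    [[0.06,0.15,0.02,0.1,-0.1,0.25,0.4],[0.06,0.15,0.02,0.1,-0.1,0.25,0.4],[0.06,0.15,0.02,0,-0.1,0.2,0.4]],
  ],
)

```text
time: 13.78
position: [0.5921, -0.0044, 0.0807]
tool_rot: [-0.109, 0.994, -0.002, -0.002]
ft_force: [-3.8, -6.5, 1.7]
width: 0.0414
```

```bash
python3 st.py
```

```text
t 13.775 pos [ 0.5921 -0.0044  0.0807] w 0.0414 tip 0.025 q [ 0.32  0.39 -0.38  0.01 -0.8  -1.68]
toolx deg -167.45 toolz [-0.004 -0.005 -1.   ]
fix pos [ 0.0009 -0.024   0.0807] force fix [-5.04 -5.53  1.67]
torque [-2.188  1.493 -0.423]
```

>>> carry_out(
  increments=[
    [[0.02,0.18,0.05,0.2,-0.1,-0.15,0.4],[0.02,0.18,0.03,0.1,-0.1,0,0.4],[0.02,0.18,0.03,0.1,-0.1,0,0.4]],
  ],
)

```text
time: 14.15
position: [0.5915, -0.0015, 0.0808]
tool_rot: [-0.107, 0.994, -0.0, -0.001]
ft_force: [-3.4, -4.5, -1.1]
width: 0.0413
```

```bash
python3 st.py
```

```text
t 14.15 pos [ 0.5915 -0.0015  0.0808] w 0.0413 tip 0.025 q [ 0.33  0.39 -0.39 -0.   -0.79 -1.68]
toolx deg -167.76 toolz [-0.002 -0.001 -1.   ]
fix pos [ 0.0009 -0.0209  0.0808] force fix [-4.31 -3.67 -1.13]
torque [-1.37   1.127 -0.256]
```

>>> carry_out(
  increments=[
    [[0.03,0.16,0.0,0.1,-0.1,0,0.4],[0.03,0.16,0.02,0.1,-0.1,0,0.4],[0.03,0.16,0.02,0.1,-0.1,0,0.4]],
  ],
)

```text
time: 14.52
position: [0.591, 0.0005, 0.0805]
tool_rot: [-0.105, 0.994, 0.001, -0.0]
ft_force: [-3.4, -6.0, 0.2]
width: 0.0413
```

```bash
python3 st.py
```

```text
t 14.525 pos [5.91e-01 5.00e-04 8.05e-02] w 0.0413 tip 0.025 q [ 0.33  0.39 -0.39 -0.   -0.79 -1.69]
toolx deg -167.9 toolz [-0.001  0.001 -1.   ]
fix pos [ 0.0008 -0.0189  0.0805] force fix [-4.62 -5.13  0.22]
torque [-1.815  1.278 -0.228]
```

>>> carry_out(
  increments=[
    [[0.03,0.16,0.02,0,-0.1,0.1,0.4],[0.03,0.16,0.02,0,-0.1,0.05,0.4]],
  ],
)

```text
time: 14.78
position: [0.5907, 0.0018, 0.0806]
tool_rot: [-0.106, 0.994, -0.0, 0.0]
ft_force: [-3.8, -5.1, 1.3]
width: 0.0416
```

```bash
python3 st.py
```

```text
t 14.775 pos [0.5907 0.0018 0.0806] w 0.0416 tip 0.025 q [ 0.33  0.39 -0.39  0.   -0.79 -1.69]
toolx deg -167.85 toolz [ 0.    -0.001 -1.   ]
fix pos [ 0.0007 -0.0176  0.0806] force fix [-4.75 -4.24  1.35]
torque [-1.825  1.374 -0.252]
```

>>> carry_out(
  increments=[
    [[0.03,0.16,0.02,0,-0.1,0.05,0.4],[0.03,0.16,0.02,0,-0.1,0.05,0.4]],
  ],
)

```text
time: 15.02
position: [0.5904, 0.0029, 0.0806]
tool_rot: [-0.106, 0.994, -0.001, 0.001]
ft_force: [-2.3, -5.6, 1.0]
width: 0.0415
```

```bash
python3 st.py
```

```text
t 15.025 pos [0.5904 0.0029 0.0806] w 0.0415 tip 0.025 q [ 0.34  0.39 -0.39  0.   -0.79 -1.7 ]
toolx deg -167.86 toolz [ 0.002 -0.003 -1.   ]
fix pos [ 0.0007 -0.0164  0.0806] force fix [-3.46 -4.96  1.04]
torque [-1.787  1.354 -0.235]
```

>>> carry_out(
  increments=[
    [[0.04,0.16,0.01,0.1,-0.1,0.05,0.4],[0.03,0.16,0.01,0.1,0,0.05,0.4]],
  ],
)

```text
time: 15.28
position: [0.5901, 0.0041, 0.0805]
tool_rot: [-0.106, 0.994, -0.001, 0.0]
ft_force: [-3.3, -5.0, 1.0]
width: 0.0412
```

```bash
python3 st.py
```

```text
t 15.275 pos [0.5901 0.0041 0.0805] w 0.0412 tip 0.025 q [ 0.34  0.39 -0.39  0.   -0.79 -1.7 ]
toolx deg -167.86 toolz [ 0.001 -0.001 -1.   ]
fix pos [ 0.0007 -0.0152  0.0805] force fix [-4.26 -4.17  1.03]
torque [-1.76   1.292 -0.297]
```

>>> carry_out(
  increments=[
    [[0.04,0.16,0.01,0.1,0.1,0.05,0.4],[0.03,0.16,0.01,0.1,0,0.05,0.4]],
  ],
)

```text
time: 15.52
position: [0.59, 0.0053, 0.0805]
tool_rot: [-0.106, 0.994, 0.0, -0.002]
ft_force: [-3.7, -6.5, 2.8]
width: 0.0411
```

```bash
python3 st.py
```

```text
t 15.525 pos [0.59   0.0053 0.0805] w 0.0411 tip 0.025 q [ 0.34  0.39 -0.39 -0.   -0.79 -1.7 ]
toolx deg -167.87 toolz [-0.003 -0.    -1.   ]
fix pos [ 0.0008 -0.014   0.0805] force fix [-4.94 -5.55  2.77]
torque [-1.965  1.315 -0.319]
```

>>> carry_out(
  increments=[
    [[0.03,0.16,0.05,0,-0.1,0.05,0.4],[0.03,0.16,0.03,0,-0.1,0.05,0.4]],
  ],
)

```text
time: 15.78
position: [0.5897, 0.0067, 0.0807]
tool_rot: [-0.106, 0.994, -0.001, -0.001]
ft_force: [-4.4, -4.9, -0.7]
width: 0.0411
```

```bash
python3 st.py
```

```text
t 15.775 pos [0.5897 0.0067 0.0807] w 0.0411 tip 0.025 q [ 0.34  0.39 -0.39  0.   -0.79 -1.7 ]
toolx deg -167.88 toolz [-0.002 -0.002 -1.   ]
fix pos [ 0.0008 -0.0126  0.0807] force fix [-5.38 -3.89 -0.71]
torque [-1.61   1.231 -0.308]
```

>>> carry_out(
  increments=[
    [[0.03,0.16,0.02,0,-0.1,0.05,0.4],[0.03,0.16,0.02,0,-0.1,0.05,0.4]],
  ],
)

```text
time: 16.02
position: [0.5893, 0.008, 0.0806]
tool_rot: [-0.105, 0.994, -0.002, -0.001]
ft_force: [-3.2, -6.0, 1.5]
width: 0.0413
```

```bash
python3 st.py
```

```text
t 16.025 pos [0.5893 0.008  0.0806] w 0.0413 tip 0.025 q [ 0.35  0.39 -0.39  0.   -0.79 -1.71]
toolx deg -167.9 toolz [-0.001 -0.004 -1.   ]
fix pos [ 0.0007 -0.0112  0.0806] force fix [-4.38 -5.23  1.49]
torque [-1.755  1.326 -0.325]
```

>>> carry_out(
  increments=[
    [[0.03,0.16,0.03,0.1,-0.1,0.06,0.4],[0.03,0.16,0.02,0,-0.1,0.06,0.4],[0.03,0.16,0.02,0,-0.1,0.06,0.4]],
  ],
)

```text
time: 16.4
position: [0.5889, 0.01, 0.0808]
tool_rot: [-0.106, 0.994, -0.003, 0.0]
ft_force: [-3.5, -5.3, 1.3]
width: 0.0412
```

```bash
python3 st.py
```

```text
t 16.4 pos [0.5889 0.01   0.0808] w 0.0412 tip 0.025 q [ 0.35  0.39 -0.4   0.01 -0.79 -1.72]
toolx deg -167.88 toolz [ 0.001 -0.005 -1.   ]
fix pos [ 0.0007 -0.0092  0.0808] force fix [-4.52 -4.5   1.32]
torque [-1.781  1.32  -0.345]
```

>>> carry_out(
  increments=[
    [[0.03,0.16,0.02,0.1,-0.1,0.06,0.4],[0.03,0.16,0.02,0,-0.1,0.06,0.4]],
  ],
)

```text
time: 16.65
position: [0.5886, 0.0112, 0.0808]
tool_rot: [-0.106, 0.994, -0.003, 0.001]
ft_force: [-3.4, -6.5, 1.8]
width: 0.0414
```

```bash
python3 st.py
```

```text
t 16.65 pos [0.5886 0.0112 0.0808] w 0.0414 tip 0.025 q [ 0.35  0.39 -0.4   0.01 -0.79 -1.72]
toolx deg -167.88 toolz [ 0.002 -0.005 -1.   ]
fix pos [ 0.0007 -0.0079  0.0808] force fix [-4.73 -5.6   1.81]
torque [-1.695  1.354 -0.309]
```

>>> carry_out(
  increments=[
    [[0.03,0.16,0.02,0.1,0,0.06,0.4],[0.03,0.16,0.02,0.1,-0.1,0.06,0.4]],
  ],
)

```text
time: 16.9
position: [0.5883, 0.0126, 0.0808]
tool_rot: [-0.106, 0.994, -0.002, 0.001]
ft_force: [-4.4, -4.8, 0.2]
width: 0.0413
```

```bash
python3 st.py
```

```text
t 16.9 pos [0.5883 0.0126 0.0808] w 0.0413 tip 0.025 q [ 0.36  0.39 -0.4   0.01 -0.79 -1.72]
toolx deg -167.88 toolz [ 0.001 -0.004 -1.   ]
fix pos [ 0.0007 -0.0065  0.0808] force fix [-5.36 -3.78  0.18]
torque [-1.658  1.318 -0.383]
```

>>> carry_out(
  increments=[
    [[0.03,0.16,0.02,0.1,0,0.06,0.4],[0.03,0.16,0.02,0.1,-0.1,0.06,0.4]],
  ],
)

```text
time: 17.15
position: [0.588, 0.0136, 0.0808]
tool_rot: [-0.106, 0.994, -0.001, 0.0]
ft_force: [-1.9, -10.0, 0.2]
width: 0.0413
```

```bash
python3 st.py
```

```text
t 17.15 pos [0.588  0.0136 0.0808] w 0.0413 tip 0.025 q [ 0.36  0.39 -0.4   0.   -0.79 -1.72]
toolx deg -167.86 toolz [ 0.001 -0.003 -1.   ]
fix pos [ 0.0006 -0.0055  0.0808] force fix [-3.96 -9.4   0.22]
torque [-3.306  0.835 -0.304]
```

Fy rose to 9.4 N and the motion stopped, so this is the stop screw. I'll confirm with one gentle press, then release.

>>> carry_out(
  increments=[
    [[0.06,0.13,0.02,0,0,0,0.4],[0.06,0.13,0.02,0,0,0,0.4]],
  ],
)

```text
time: 17.4
position: [0.5881, 0.0136, 0.0808]
tool_rot: [-0.105, 0.994, -0.003, -0.001]
ft_force: [-3.3, -7.2, 2.7]
width: 0.0411
```

```bash
python3 st.py
```

```text
t 17.4 pos [0.5881 0.0136 0.0808] w 0.0411 tip 0.025 q [ 0.36  0.39 -0.4   0.01 -0.79 -1.72]
toolx deg -167.98 toolz [-0.002 -0.006 -1.   ]
fix pos [ 0.0007 -0.0055  0.0808] force fix [-4.69 -6.37  2.71]
torque [-2.133  1.387 -0.203]
```

>>> carry_out(
  increments=[
    [[0.03,0.07,0,0,0,0,0.55],[0,0,0,0,0,0,0.75],[0,0,0,0,0,0,1],[0,0,0,0,0,0,1]],
  ],
)

```text
time: 17.9
position: [0.5917, 0.0154, 0.0817]
tool_rot: [-0.105, 0.994, -0.002, 0.002]
ft_force: [0.5, -0.1, 0.7]
width: 0.0855
```

```bash
python3 st.py
```

```text
t 17.9 pos [0.5917 0.0154 0.0817] w 0.0855 tip 0.025 q [ 0.36  0.39 -0.39  0.01 -0.79 -1.72]
toolx deg -167.92 toolz [ 0.004 -0.004 -1.   ]
fix pos [ 0.0046 -0.0045  0.0817] force fix [ 0.46 -0.16  0.7 ]
torque [-0.017  0.037  0.059]
```

Free of the cover. Lifting, and moving over to the handle with the fingers shutting.

>>> carry_out(
  increments=[
    [[0,0,2.5,0,0,0,1],[0,0,5,0,0,0,1],[0,0,5,0,0,0,1],[-0.4,1,3.5,0,0,0,0.5],[-0.8,3.5,0,0,0,0,0],[-0.8,3.5,0,0,0,0,0],[-0.8,3.5,0,0,0,0,0],[-0.8,3,0,0,0,0,0],[-0.4,1.5,0,0,0,0,0],[0,0,0,0,0,0,0],[0,0,0,0,0,0,0]],
  ],
)

```text
time: 19.27
position: [0.5503, 0.1803, 0.2484]
tool_rot: [-0.105, 0.994, -0.001, 0.004]
ft_force: [0.0, -0.4, -0.5]
width: -0.0002
```

```bash
python3 st.py
```

```text
t 19.275 pos [0.5503 0.1803 0.2484] w -0.0002 tip 0.025 q [ 0.66  0.2  -0.22  0.01 -1.14 -2.02]
toolx deg -167.9 toolz [ 0.008 -0.001 -1.   ]
fix pos [-0.0013  0.1655  0.2484] force fix [-0.04 -0.42 -0.51]
torque [-0.044 -0.008  0.05 ]
```

>>> carry_out(
  increments=[
    [[-0.1,1.05,-1,0,0.4,0,0],[0,0,-3,0,0,0,0],[0,0,-2.5,0,0,0,0],[0,0,-0.8,0,0,0,0],[0,0,0,0,0,0,0]],
  ],
)

```text
time: 19.9
position: [0.55, 0.1898, 0.1718]
tool_rot: [-0.103, 0.995, -0.001, -0.0]
ft_force: [0.1, 0.1, 0.7]
width: -0.0001
```

```bash
python3 st.py
```

```text
t 19.9 pos [0.55   0.1898 0.1718] w -0.0001 tip 0.025 q [ 0.67  0.28 -0.31  0.   -0.98 -2.03]
toolx deg -168.14 toolz [-0.001 -0.002 -1.   ]
fix pos [0.0004 0.1747 0.1718] force fix [0.12 0.04 0.7 ]
torque [-0.014  0.021 -0.028]
```

>>> carry_out(
  increments=[
    [[-0.23,1.08,-0.2,0,0,0,0],[-0.15,0.7,-0.4,0,0,0,0],[-0.15,0.7,-0.4,0,0,0,0],[-0.13,0.63,-0.52,0,0,0,0],[-0.13,0.63,-0.52,0,0,0,0]],
  ],
)

```text
time: 20.52
position: [0.5426, 0.2297, 0.1532]
tool_rot: [-0.103, 0.995, -0.0, 0.001]
ft_force: [-0.6, -2.2, 1.6]
width: 0.0003
```

```bash
python3 st.py
```

```text
t 20.525 pos [0.5426 0.2297 0.1532] w 0.0003 tip 0.025 q [ 0.73  0.3  -0.32  0.   -0.94 -2.1 ]
toolx deg -168.15 toolz [ 0.002 -0.    -1.   ]
fix pos [0.0015 0.2153 0.1532] force fix [-1.08 -2.03  1.57]
torque [-0.66   0.32   0.022]
```

>>> carry_out(
  increments=[
    [[-0.12,0.43,-0.72,0,0,0,0],[-0.1,0.43,-0.72,0,0,0,0],[-0.1,0.42,-0.75,0,0,0,0],[-0.1,0.4,-0.75,0,0,0,0],[-0.06,0.25,-0.8,0,0,0,0]],
  ],
)

```text
time: 21.15
position: [0.5383, 0.2521, 0.1138]
tool_rot: [-0.104, 0.995, 0.001, 0.003]
ft_force: [-0.2, 0.4, 1.4]
width: 0.0
```

```bash
python3 st.py
```

```text
t 21.15 pos [0.5383 0.2521 0.1138] w 0.0 tip 0.025 q [ 0.77  0.35 -0.35  0.   -0.86 -2.13]
toolx deg -168.1 toolz [ 0.005  0.002 -1.   ]
fix pos [0.0021 0.2382 0.1138] force fix [-0.09  0.43  1.37]
torque [ 0.208 -0.012  0.028]
```

>>> carry_out(
  increments=[
    [[-0.1,0.1,-0.8,0,0,0,0],[0,0.05,-0.8,0,0,0,0],[0,0,-0.6,0,0,0,0]],
  ],
)

```text
time: 21.52
position: [0.5383, 0.2551, 0.0931]
tool_rot: [-0.105, 0.995, 0.001, 0.004]
ft_force: [-21.9, -3.1, 59.5]
width: -0.0002
```

```bash
python3 st.py
```

```text
t 21.525 pos [0.5383 0.2551 0.0931] w -0.0002 tip 0.025 q [ 0.77  0.38 -0.37  0.   -0.81 -2.14]
toolx deg -167.99 toolz [ 0.008  0.003 -1.   ]
fix pos [0.0027 0.241  0.0931] force fix [-22.05   1.54  59.52]
torque [-1.108  7.935 -0.013]
```

>>> carry_out(
  increments=[
    [[0.1,0,0.7,0,0,0,0]],
  ],
)

```text
time: 21.65
position: [0.5388, 0.2546, 0.0999]
tool_rot: [-0.105, 0.995, 0.001, 0.004]
ft_force: [0.2, -0.0, -0.3]
width: -0.0001
```

```bash
python3 st.py; python3 - <<'E'
from bench import r
import cv2,numpy as np
a=r.capture("scene")[160:270,210:360,::-1]
cv2.imwrite("pics/s11.png",cv2.resize(a,(750,550),interpolation=cv2.INTER_CUBIC))
E
```

```text
t 21.65 pos [0.5388 0.2546 0.0999] w -0.0001 tip 0.025 q [ 0.77  0.37 -0.37  0.   -0.83 -2.13]
toolx deg -167.99 toolz [ 0.007  0.003 -1.   ]
fix pos [0.003  0.2405 0.0999] force fix [ 0.14 -0.06 -0.32]
torque [-0.011  0.029 -0.002]
```

>>> carry_out(
  increments=[
    [[0,0,3,0,0,0,0],[0,0,5,0,0,0,0],[0,0,5,0,0,0,0],[0.5,-1,4,0,0,0,0],[1.8,-3.5,0,0,0,0,0],[1.8,-3.5,0,0,0,0,0],[1.8,-3.2,0,0,0,0,0],[1.5,-2.5,0,0,0,0,0],[0.5,-1,0,0,0,0,0],[0,0,0,0,0,0,0],[0,0,0,0,0,0,0]],
  ],
)

```text
time: 23.08
position: [0.6157, 0.1003, 0.2668]
tool_rot: [-0.103, 0.995, -0.001, -0.002]
ft_force: [-0.3, 0.6, -0.1]
width: -0.0001
```

```bash
python3 st.py; python3 - <<'E'
from bench import r
import cv2,numpy as np
cm=r.camera_model("wrist")
w=r.capture("wrist")[:,:,::-1];cv2.imwrite("pics/w12.png",w)
a=r.capture("scene")[165:265,215:355,::-1];t=r.capture("top")[160:260,200:340,::-1]
f=lambda x:cv2.resize(x,(400,286),interpolation=cv2.INTER_CUBIC)
cv2.imwrite("pics/c12.png",np.vstack([np.hstack([f(a),f(t)]),np.hstack([cv2.resize(w[0:300],(560,300)),np.zeros((300,240,3),np.uint8)])]))
E
```

```text
t 23.075 pos [0.6157 0.1003 0.2668] w -0.0001 tip 0.025 q [ 0.47  0.27 -0.09  0.   -1.22 -1.84]
toolx deg -168.14 toolz [-0.005 -0.003 -1.   ]
fix pos [0.0459 0.0735 0.2668] force fix [-0.19  0.63 -0.11]
torque [ 0.008 -0.039  0.002]
```

View pics/c12.png

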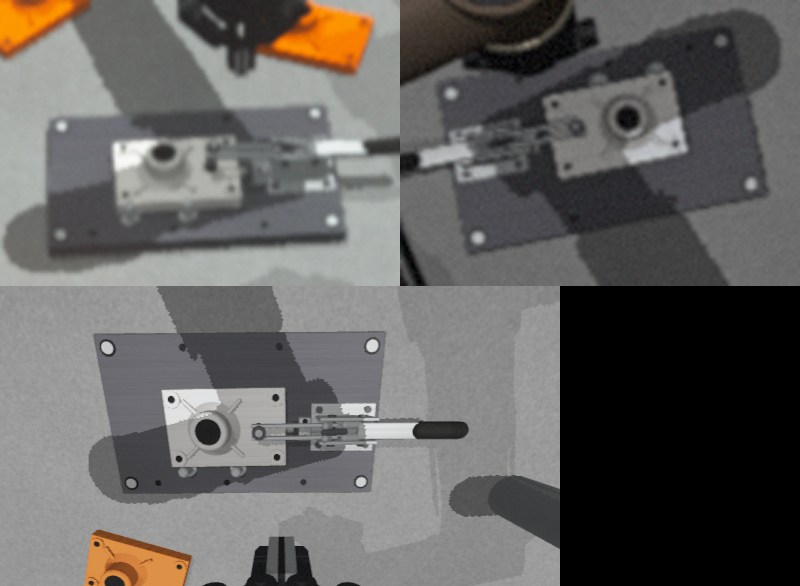

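The last view shows the clamp thrown with its arm level, the foot on the flange at (259,433), and the handle level. The cover is square against both pins at (187,472) and (238,472). The robot is clear, so I'm handing in.

```bash
python3 -c "
from bench import r
s=r.read_state();print(s['qd'].round(3),s['ft_force'].round(2));print(r.finish_job())"
```

```text
[ 0.    -0.003  0.004  0.002  0.001  0.003] [0.09 0.51 0.32]
the job is handed in; nothing more can be done
None
```

The cover is located against both side pins and the stop screw, and the clamp is thrown over it. The job is handed in at about 23 s of the 72 s allowed.

**Side pins:** I pushed the spigot with part-open fingers until the cover bore on both pins at about 7.5 N in total. At the start of the slide the cover turned about 0.04 rad and came roughly 2.5 mm off pin 1. I then gripped the spigot at 20 N, squared the cover and pressed it back onto both pins at 8 N in total. From the yaw torque I estimate that split as about 3.5 N on pin 1 and 4.5 N on pin 2.

**Stop screw:** I slid the cover along the pins, keeping 4–5 N against them, until it stopped. The highest end push I read was 9.4 N, and a second press produced no movement.

**Clamp:** I let go of the cover and pushed the handle down with the shut fingers until it came up hard. The last step overshot to about 60 N at the fingertips on the handle, so it was not gentle there. It is under the 120 N wrist limit.

**Last checks:** The final pictures show the clamp arm and handle level, the foot on the flange, the cover square against both pins, and the robot clear.

**Not confirmed:**
- Contact with the stop screw after clamping rests on the earlier feel, because the clamp arm hides the screw tip in the picture.
- I did not measure the handle's final angle. I take it as fully thrown because it came up hard.
- One automatic edge measurement put the cover about 2 mm short of the pins. A side-by-side picture suggested shadow had misled it.

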